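Load the autosampler tray with colour-coded vial racks

TASK

The autosampler's tray is pulled out: load it for the next run with the four vial racks that stand on the bench. Set each rack down gently in the dock of the same colour as its vial caps, lengthwise and flat on the seat inside the dock's raised lip, and let go of it. Keep the racks upright, do not drop them, and leave the black carousel and the solvent bottle where they are.

Things in the scene. Friction and masses are not known exactly. Their poses are not given: they have to be found in the camera images.
- rack_blue_mid (a point): Loose white vial rack, blue caps on its ten amber vials (2 rows of 5; they stay in): 86 long (x) x 38 wide (y) x 45 mm high to the caps, z up. This point: its centre, 22.5 mm above the underside. Grip across the 38 mm width, on the upper side bands, 18 to 34 mm above the underside (open below, 10 to 18). Caps stand 11 mm above the bands. 0.16 kg. Either end may lead.
- rack_green_mid (a point): Loose white vial rack, green caps on its ten amber vials (2 rows of 5; they stay in): 86 long (x) x 38 wide (y) x 45 mm high to the caps, z up. This point: its centre, 22.5 mm above the underside. Grip across the 38 mm width, on the upper side bands, 18 to 34 mm above the underside (open below, 10 to 18). Caps stand 11 mm above the bands. 0.16 kg. Either end may lead.
- rack_red_mid (a point): Loose white vial rack, red caps on its ten amber vials (2 rows of 5; they stay in): 86 long (x) x 38 wide (y) x 45 mm high to the caps, z up. This point: its centre, 22.5 mm above the underside. Grip across the 38 mm width, on the upper side bands, 18 to 34 mm above the underside (open below, 10 to 18). Caps stand 11 mm above the bands. 0.16 kg. Either end may lead.
- rack_yellow_mid (a point): Loose white vial rack, yellow caps on its ten amber vials (2 rows of 5; they stay in): 86 long (x) x 38 wide (y) x 45 mm high to the caps, z up. This point: its centre, 22.5 mm above the underside. Grip across the 38 mm width, on the upper side bands, 18 to 34 mm above the underside (open below, 10 to 18). Caps stand 11 mm above the bands. 0.16 kg. Either end may lead.
- dock_blue_seat (a point): Middle of the seat (floor) of the blue dock, fixed on the tray, 35 mm above the bench: flat seat 102 long (x) x 54 mm wide (y), z up, with a blue lip round it 3 mm high, 4 mm wide. Past the +x end a blue block 12 mm above the seat, past the -x end a screw 9 mm above it, all within 67 mm of the middle. A rack's centre belongs 22.5 mm above this point.
- dock_green_seat (a point): Middle of the seat (floor) of the green dock, fixed on the tray, 35 mm above the bench: flat seat 102 long (x) x 54 mm wide (y), z up, with a green lip round it 3 mm high, 4 mm wide. Past the +x end a green block 12 mm above the seat, past the -x end a screw 9 mm above it, all within 67 mm of the middle. A rack's centre belongs 22.5 mm above this point.
- dock_red_seat (a point): Middle of the seat (floor) of the red dock, fixed on the tray, 35 mm above the bench: flat seat 102 long (x) x 54 mm wide (y), z up, with a red lip round it 3 mm high, 4 mm wide. Past the +x end a red block 12 mm above the seat, past the -x end a screw 9 mm above it, all within 67 mm of the middle. A rack's centre belongs 22.5 mm above this point.
- dock_yellow_seat (a point): Middle of the seat (floor) of the yellow dock, fixed on the tray, 35 mm above the bench: flat seat 102 long (x) x 54 mm wide (y), z up, with a yellow lip round it 3 mm high, 4 mm wide. Past the +x end a yellow block 12 mm above the seat, past the -x end a screw 9 mm above it, all within 67 mm of the middle. A rack's centre belongs 22.5 mm above this point.
- carousel: Bystander: loose black round vial carousel with a blue ring on top, 150 mm across, 58 mm high; origin at the centre of its underside, z up. To be left where it is.
- bottle: Bystander: loose amber solvent bottle with a blue cap, 56 mm across, 130 mm high; origin at the centre of its underside, z up. To be left where it is.
Mind the look-alikes: they are no part of the job. Leave any purple or turquoise look-alike of the part that bears rack_green_mid alone.

How it is judged:
By the outcome, as a careful person would: the job done as asked, in the order asked, and still so for the second after the job is handed in, with the robot touching nothing.
It also fails if it takes over 104 s, if anything falls off the work surface, if the arm or the gripper's body presses on something with over 40 N, if the wrist force passes 120 N, or if a joint passes its speed limit or range.

ROBOT

A 6-joint arm with a two-finger parallel gripper is mounted at the origin on the work surface. World frame = base frame: x ahead of the robot, y to its left, z up, the work surface at z = 0. Lengths are in mm, angles in rad, forces in N, time in s.
With the tool pointing down it reaches from about 275 to 750 mm from the base axis. Payload 10.2 kg.
Tool frame: the origin (TCP) lies at the very end of the fingers, on their centre line; the grasp point (between the pads) lies 19 mm behind it; z points along the fingers, y is the direction in which the jaws open and shut (so a half turn about z gives the same grasp; the last joint's range is limited). The gripper opens to 85 mm and grips with 20 to 120 N. Pads are 22 mm wide; open, the fingers measure 114 mm over their backs; the gripper's body (76 mm by 85 mm) begins 54 mm behind the grasp point. The pads swing forward as they close: fully open they stand 13 mm farther back than shut.
Start: joints at [1.062, 0.313, 1.498, -0, 1.331, -0.223], TCP at [148.023, 503.706, 198.694] pointing down, gripper open.
Joint ranges: [-2.94, 2.94], [-0.97, 2.17], [0.19, 2.56], [-1.23, 4.37], [0.02, 3.11], [-2.88, 2.88]. Speed limits (rad/s): [2.39, 2.39, 3.01, 3.14, 3.14, 3.14].

INTERFACE

Orientations are given as a unit quaternion [w, x, y, z].
In Python, from rig import readout, cams, finish_job gives the robot as it stands. The module is installed in compiled form; this text tells all that it offers.
- The arm moves only by the tool carry_out, never from a script. Its argument "steps" is one flat list of numbers, 7 for each row, row after row: the shift along the tool's x, y, z in cm, then the turn, a rotation vector about the tool's x, y, z in units of 5 degrees (1.0 is 5 degrees), then the opening, from -1 (shut) to 1 (fully open), so that 0 is half open. In form: [x, y, z, ax, ay, az, hand, x, y, z, ax, ay, az, hand, ...]. A call has 1 to 20 rows; each row shifts and turns the commanded pose from where the row before left it, along the tool's axes as they then stand; what a row does not reach is not made up. A row lasts 1/12 s, in which the tool goes at most 41.7 mm and 7.16 degrees, less where a joint would pass 70% of its speed; a pose out of reach is approached as far as the arm can. A call with a gripper value outside its range is refused whole. The fingers move at their own pace and stop on an object; "grip_force" is the grip in N (left out, the last holds). Time passes only in rows, so rows that do not move let the fingers close. It gives the time, the measured TCP pose, the force and the opening at its end, in the units of the state.
- readout.sense(): the state, without advancing time (a new reading comes with each control period).
- cams.capture(name): name is "side" or "top" or "wrist"; returns the picture (420x560x3 uint8, red, green, blue); there is no depth.
- cams.calibration(name): a dict with "fx", "fy", "cx", "cy" (pixels), "k1" (the pictures are not rectified: a ray, as slopes to the right and down, at radius r is drawn at 1 + k1 r^2 times it, then the intrinsics apply), "R" (3x3) and "t" (3): a world point X has camera coordinates R X + t; the wrist camera has in their place "T_tool_cam" (4x4, takes a point from camera to tool coordinates, whose origin is the TCP and whose axes are the flange's). Camera axes: x right, y down, z forward; pixel columns grow to the right and rows downward; lengths in mm; the calibration is good to about 2 mm. A picture is of the moment at which its call begins: read the wrist's pose just before it. calibration takes no time and is no camera call.
- finish_job(): hands the job in, once; it reports no verdict.
The state is a dict: "time_s": time; "joints": joint angles; "dq": joint speeds; "tau": joint torques, N m; "eef_pos": TCP position; "ee_rot": TCP orientation; "force": force on the tool from outside, world axes, zero at the start; "wrist_torque": the same for the moment, N m; "grip_width": opening from 0.0 (shut) to 1.0 (fully open).
Only numpy, scipy, OpenCV 4.12 (cv2) and the standard library are available. Lean on these libraries where they do the work, as an engineer would, in place of code of your own. Each camera call takes 0.05 s, during which the arm holds its last target.

## Working session

There is one attempt and no reset: what is moved stays moved. The work goes in short steps, Python scripts to look and compute and a tool call to move; the robot and the scene stay as the last step left them, time stands still between calls to the robot, and variables do not carry over. Pictures are saved under pics/ and viewed, and the job is handed in when it is done.

Besides the shell and the picture viewer there is one more tool, called in YAML: its name, and indented under it one key for each argument. carry_out: Moves the arm, as the interface text tells. Its arguments: {"type":"object","properties":{"steps":{"type":"array","items":{"type":"number"}},"grip_force":{"type":"number"}},"required":["steps"]}

```bash
mkdir -p pics; python3 - <<'E'
from rig import readout,cams
import cv2
print(readout.sense())
for n in ("side","top"):
    im=cams.capture(n); cv2.imwrite(f"pics/{n}0.png",im[:,:,::-1]); c=cams.calibration(n); print(n,c)
print(cams.calibration("wrist"))
E
```

```text
{'time_s': 0.0, 'joints': array([ 1.06158955e+00,  3.13432070e-01,  1.49845597e+00,  1.45183313e-05,
        1.33097928e+00, -2.23414323e-01]), 'dq': array([-0.00216436,  0.0008035 , -0.00134628,  0.00127021,  0.00094386,
       -0.00048249]), 'tau': array([ 1.57517734e-03, -4.12275553e+01, -2.59737003e+01, -6.02413479e-05,
        4.24581769e-03,  4.11291762e-05]), 'eef_pos': array([147.87224118, 503.43305169, 198.13716186]), 'ee_rot': array([-2.34858196e-04,  1.42412098e-01,  9.89807248e-01, -5.92524081e-04]), 'force': array([ 0.03359773, -0.21153969,  0.47530904]), 'wrist_torque': array([0.00965739, 0.0187333 , 0.02565934]), 'grip_width': 1.004838346438804}
side {'fx': 426.06540383962533, 'fy': 426.06540383962533, 'cx': 281.5137669318917, 'cy': 212.4588667067125, 'k1': -0.09022594473444807, 'R': array([[ 0.92789215, -0.37251641, -0.01573782],
       [-0.29079076, -0.69661483, -0.65587233],
       [ 0.23336001,  0.6131552 , -0.75470776]]), 't': array([-514.78204323,  212.98036526,  871.23437624])}
top {'fx': 434.8817280114528, 'fy': 434.8817280114528, 'cx': 281.7814479656331, 'cy': 205.01406721779733, 'k1': -0.022027043785282356, 'R': array([[-8.84499042e-04, -9.99939955e-01, -1.09226801e-02],
       [-9.95938551e-01,  1.86423751e-03, -9.00162661e-02],
       [ 9.00312235e-02,  1.07986989e-02, -9.95880398e-01]]), 't': array([  10.86329013,  564.36879626, 1016.12043352])}
{'fx': 368.02752749244746, 'fy': 368.02752749244746, 'cx': 283.3670416824252, 'cy': 207.71622409761378, 'k1': -0.01788040325450331, 'T_tool_cam': array([[ 3.32052853e-04, -9.54457412e-01, -2.98347011e-01,
         7.53225151e+01],
       [ 9.99999390e-01,  6.31238369e-04, -9.06452820e-04,
         6.77018634e-01],
       [ 1.05349869e-03, -2.98346528e-01,  9.54457039e-01,
        -1.74272874e+02],
       [ 0.00000000e+00,  0.00000000e+00,  0.00000000e+00,
         1.00000000e+00]])}
```

View pics/top0.png

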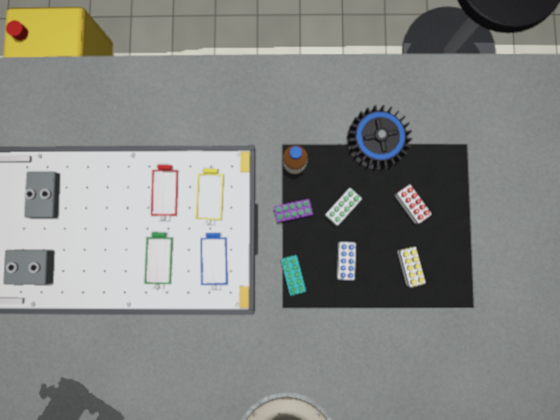

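View pics/side0.png

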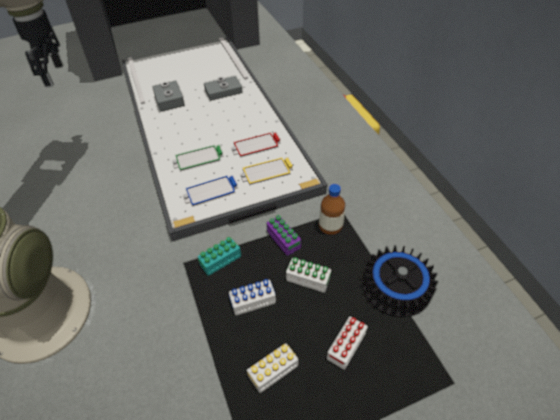

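```bash
cat > h.py <<'E'
import numpy as np,cv2
from rig import readout,cams
from scipy.spatial.transform import Rotation as Ro
def cam(n,s=None):
    c=cams.calibration(n)
    K=np.array([[c['fx'],0,c['cx']],[0,c['fy'],c['cy']],[0,0,1]]);d=np.array([c['k1'],0,0,0,0.])
    if n=='wrist':
        T=np.eye(4);q=s['ee_rot'];T[:3,:3]=Ro.from_quat([q[1],q[2],q[3],q[0]]).as_matrix();T[:3,3]=s['eef_pos']
        M=np.linalg.inv(T@c['T_tool_cam']);return K,d,M[:3,:3],M[:3,3]
    return K,d,np.array(c['R']),np.array(c['t'])
def unproj(C,px,z):
    K,d,R,t=C
    p=cv2.undistortPoints(np.array(px,float).reshape(-1,1,2),K,d).reshape(-1,2)
    r=np.c_[p,np.ones(len(p))]@R; o=-R.T@t
    return o+r*((z-o[2])/r[:,2])[:,None]
def proj(C,X):
    K,d,R,t=C
    return cv2.projectPoints(np.array(X,float).reshape(-1,1,3),cv2.Rodrigues(R)[0],t,K,d)[0].reshape(-1,2)
def box(cx,cy,yaw,z,L,W):
    c,s=np.cos(yaw),np.sin(yaw)
    return [[cx+c*a-s*b,cy+s*a+c*b,z] for a,b in ((L/2,W/2),(L/2,-W/2),(-L/2,-W/2),(-L/2,W/2))]
E
python3 - <<'E'
import cv2
t=cv2.imread('pics/top0.png');
def crop(n,x,y,w,h,k): cv2.imwrite(n,cv2.resize(t[y:y+h,x:x+w],None,fx=k,fy=k,interpolation=cv2.INTER_CUBIC))
crop('pics/c1.png',135,155,110,140,4)
crop('pics/c2.png',270,175,170,130,4)
E
```

```text
(no output)
```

View pics/c1.png

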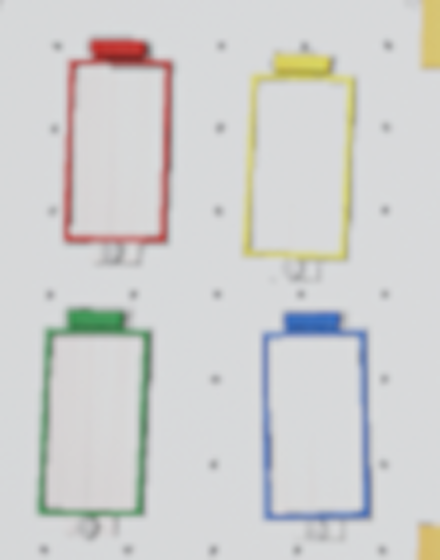

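View pics/c2.png

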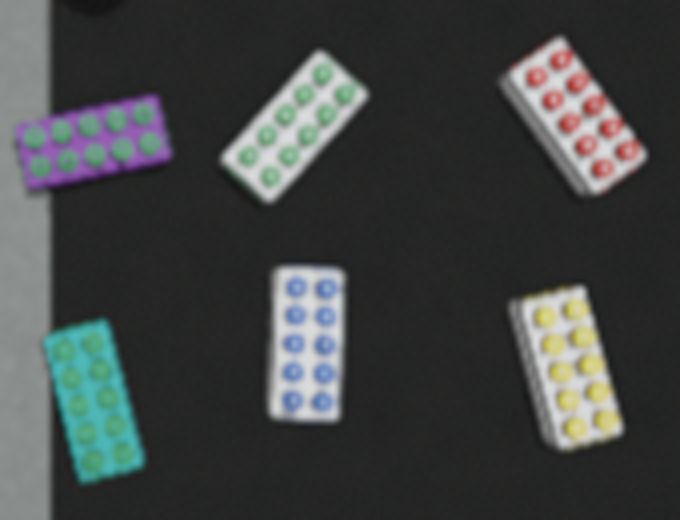

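```bash
python3 - <<'E'
from h import *
C=cam('top')
caps=dict(green=[(323,73),(346,93),(248,156),(270,177)],red=[(561,60),(536,77),(628,150),(602,168)],blue=[(296,287),(326,289),(292,401),(323,401)],yellow=[(575,309),(545,317),(606,420),(577,428)])
docks=dict(red=[(70,61),(172,62),(66,240),(167,242)],yellow=[(254,76),(355,77),(245,256),(346,258)],green=[(47,331),(151,331),(39,513),(143,514)],blue=[(264,332),(367,331),(266,518),(370,517)])
for nm,D,off,z in(('rack',caps,(270,175),45),('dock',docks,(135,155),38)):
  for k,p in D.items():
    P=unproj(C,(np.array(p)+.5)/4-.5+off,z)
    a=(P[0]+P[1]-P[2]-P[3])/2;b=(P[0]-P[1]+P[2]-P[3])/2
    print(nm,k,P.mean(0).round(1),'yaw',np.degrees(np.arctan2(a[1],a[0])).round(1),'L',np.linalg.norm(a).round(1),'W',np.linalg.norm(b).round(1),'r',np.hypot(*P.mean(0)[:2]).round())
E
```

```text
rack green [ 560.5 -135.8   45. ] yaw -42.5 L 66.6 W 17.8 r 577.0
rack red [ 566.7 -303.1   45. ] yaw 35.1 L 65.3 W 18.4 r 643.0
rack blue [ 432.5 -141.3   45. ] yaw -2.6 L 65.2 W 17.7 r 455.0
rack yellow [ 418.4 -295.5   45. ] yaw 14.6 L 66.0 W 17.8 r 512.0
dock red [594.1 290.   38. ] yaw -0.1 L 107.7 W 60.9 r 661.0
dock yellow [584.6 181.4  38. ] yaw -2.0 L 107.9 W 60.2 r 612.0
dock green [433.7 300.3  38. ] yaw -1.2 L 106.6 W 61.6 r 528.0
dock blue [432.5 169.5  38. ] yaw 1.5 L 108.4 W 60.9 r 465.0
```

```bash
cat >> h.py <<'E'
def pose(s):
    q=s['ee_rot'];R=Ro.from_quat([q[1],q[2],q[3],q[0]]).as_matrix()
    return s['eef_pos'],R
def plan(*wps,start=None,step=38.):
    """wps: (x,y,z,phi or None): rotate first (rows) then translate; assumes tool down"""
    if start is None:
        s=readout.sense();p,R=pose(s);phi=np.degrees(np.arctan2(R[1,0],R[0,0]));p=np.array(p)
        print('now',p.round(1),'phi',round(phi,2),'tilt',np.degrees(np.arccos(-R[2,2])).round(2),'F',s['force'].round(1),'g',round(s['grip_width'],3),'t',round(s['time_s'],2),'j6',np.degrees(s['joints'][5]).round(0))
    else: p=np.array(start[:3],float);phi=start[3]
    for w in wps:
        if w[3] is not None:
            d=(w[3]-phi+180)%360-180; n=max(1,int(np.ceil(abs(d)/6.8)))
            print(f'  rot n={n} az={-d/5/n:.3f}'); phi=w[3]
        f=np.radians(phi);D=np.array(w[:3])-p
        v=np.array([np.cos(f)*D[0]+np.sin(f)*D[1], np.sin(f)*D[0]-np.cos(f)*D[1], -D[2]])/10
        n=max(1,int(np.ceil(np.linalg.norm(D)/step)));print(f'  move n={n}',(v/n).round(3)); p=np.array(w[:3],float)
E
python3 -c "
from h import *
plan((500,235,300,None),(500,235,300,180))"
```

```text
now [147.9 503.5 198.2] phi 163.63 tilt 0.07 F [-0.1  0.3  0.3] g 1.001 t 0.1 j6 -13.0
  move n=12 [-3.446 -1.319 -0.848]
  rot n=3 az=-1.092
  move n=1 [ 0.  0. -0.]
```

carry_out:
  steps: [-3.45,-1.32,-0.85,0,0,0,1,-3.45,-1.32,-0.85,0,0,0,1,-3.45,-1.32,-0.85,0,0,0,1,-3.45,-1.32,-0.85,0,0,0,1,-3.45,-1.32,-0.85,0,0,0,1,-3.45,-1.32,-0.85,0,0,0,1,-3.45,-1.32,-0.85,0,0,0,1,-3.45,-1.32,-0.85,0,0,0,1,-3.45,-1.32,-0.85,0,0,0,1,-3.45,-1.32,-0.85,0,0,0,1,-3.45,-1.32,-0.85,0,0,0,1,-3.45,-1.32,-0.85,0,0,0,1,0,0,0,0,0,-1.09,1,0,0,0,0,0,-1.09,1,0,0,0,0,0,-1.09,1,0,0,0,0,0,0,1]

```text
time_s: 1.43
eef_pos: [500.6, 234.8, 300.3]
ee_rot: [-0.0, -0.001, 1.0, -0.0]
force: [0.3, 0.4, -0.0]
grip_width: 1.0
```

```bash
python3 - <<'E'
from h import *
plan((560.5,-135.8,180,137.5))
np.save('s1.npy',readout.sense(),allow_pickle=True)
s=readout.sense();im=cams.capture('wrist');cv2.imwrite('pics/w1.png',im[:,:,::-1])
C=cam('wrist',s)
v=cv2.imread('pics/w1.png')
for k,(x,y,a) in dict(red=(594,290,0),yellow=(585,181,-2),green=(434,300,-1.2),blue=(432.5,169.5,1.5)).items():
    cv2.polylines(v,[np.round(proj(C,box(x,y,np.radians(a),38,110,62))).astype(int)],True,(255,0,255),1)
cv2.imwrite('pics/w1o.png',v)
E
```

```text
now [500.6 234.8 300.3] phi -179.86 tilt 0.05 F [ 0.3  0.4 -0. ] g 1.0 t 1.43 j6 -77.0
  rot n=7 az=1.218
  move n=11 [-2.677 -2.116  1.093]
```

View pics/w1o.png

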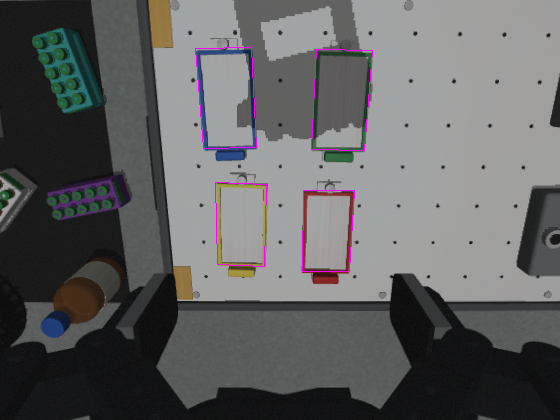

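```bash
python3 - <<'E'
import cv2
for n,s in (('w1o','a'),):
    t=cv2.imread(f'pics/{n}.png')[40:290,185:385]
    cv2.imwrite('pics/w1c.png',cv2.resize(t,None,fx=2.4,fy=2.4,interpolation=cv2.INTER_CUBIC))
E
```

```text
(no output)
```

View pics/w1c.png

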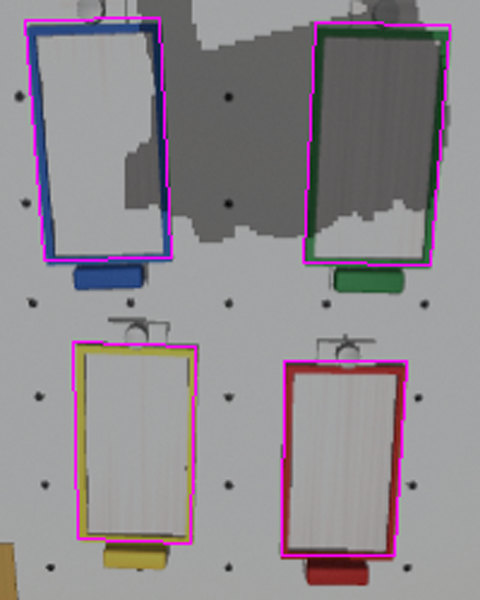

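carry_out:
  steps: [0,0,0,0,0,1.22,1,0,0,0,0,0,1.22,1,0,0,0,0,0,1.22,1,0,0,0,0,0,1.22,1,0,0,0,0,0,1.22,1,0,0,0,0,0,1.22,1,0,0,0,0,0,1.22,1,-2.68,-2.12,1.09,0,0,0,1,-2.68,-2.12,1.09,0,0,0,1,-2.68,-2.12,1.09,0,0,0,1,-2.68,-2.12,1.09,0,0,0,1,-2.68,-2.12,1.09,0,0,0,1,-2.68,-2.12,1.09,0,0,0,1,-2.68,-2.12,1.09,0,0,0,1,-2.68,-2.12,1.09,0,0,0,1,-2.68,-2.12,1.09,0,0,0,1,-2.68,-2.12,1.09,0,0,0,1,-2.68,-2.12,1.09,0,0,0,1,0,0,0,0,0,0,1]

```text
time_s: 3.07
eef_pos: [558.2, -141.1, 178.0]
ee_rot: [-0.002, 0.368, 0.93, -0.001]
force: [-1.0, 0.0, 0.1]
grip_width: 1.0
```

```bash
cat > look.py <<'E'
from h import *
import sys
n,x,y,yaw=sys.argv[1],*map(float,sys.argv[2:5])
s=readout.sense();im=cams.capture('wrist');cv2.imwrite(f'pics/{n}.png',im[:,:,::-1])
C=cam('wrist',s);v=im[:,:,::-1].copy()
for z in (34,0): cv2.polylines(v,[np.round(proj(C,box(x,y,np.radians(yaw),z,86,38))).astype(int)],True,(255,0,255) if z else (0,255,255),1)
cv2.imwrite(f'pics/{n}o.png',v)
E
python3 look.py w2 560.5 -135.8 -42.5
python3 -c "
from h import *
plan((560.5,-135.8,60,137.5),(560.5,-135.8,7,None))"
```

```text
now [ 558.4 -138.6  179.1] phi 136.9 tilt 0.16 F [ 0.5  0.4 -0.1] g 1.001 t 3.12 j6 -72.0
  rot n=1 az=-0.120
  move n=4 [0.007 0.087 2.978]
  move n=2 [0.   0.   2.65]
```

View pics/w2o.png

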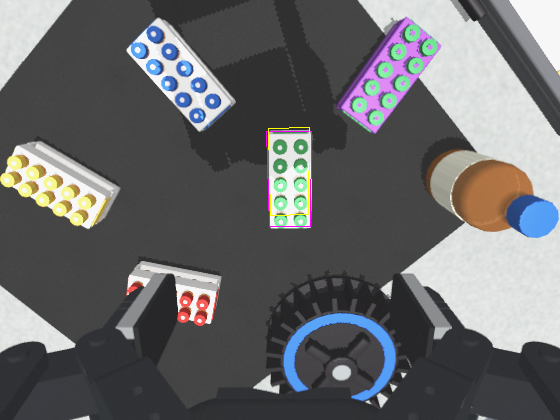

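carry_out:
  steps: [0,0,2.98,0,0,0,1,0,0,2.98,0,0,0,1,0,0,2.98,0,0,0,1,0,0,2.98,0,0,0,1,0,0,0,0,0,0,1,0,0,0,0,0,0,1]

```text
time_s: 3.62
eef_pos: [558.7, -135.4, 61.7]
ee_rot: [-0.001, 0.365, 0.931, 0.0]
force: [-0.2, -0.2, 0.7]
grip_width: 1.003
```

```bash
python3 look.py w3 560.5 -135.8 -42.5
python3 -c "
from h import *
plan((560.5,-135.8,6,137.5))"
```

```text
now [ 559.7 -136.    63.2] phi 137.25 tilt 0.09 F [-0.3 -0.   0.7] g 0.998 t 3.67 j6 -73.0
  rot n=1 az=-0.049
  move n=2 [-0.025  0.034  2.861]
```

View pics/w3o.png

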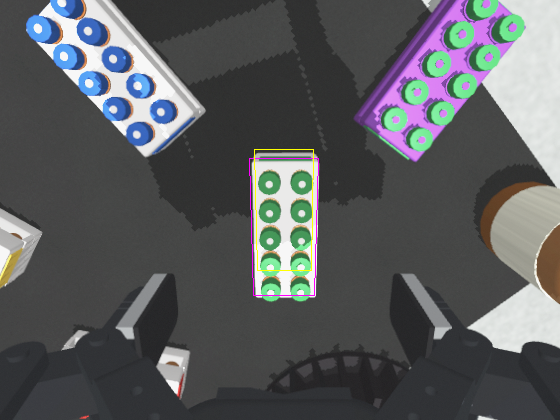

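carry_out:
  steps: [0,0,2.5,0,0,0,1,0,0,2.0,0,0,0,1,0,0,1.2,0,0,0,1,0,0,0,0,0,0,0.2,0,0,0,0,0,0,0,0,0,0,0,0,0,-0.5,0,0,0,0,0,0,-0.5,0,0,0,0,0,0,-0.5,0,0,0,0,0,0,-0.5]
  grip_force: 40

```text
time_s: 4.42
eef_pos: [559.8, -136.5, 6.0]
ee_rot: [0.001, 0.364, 0.931, 0.0]
force: [0.2, 1.7, 6.0]
grip_width: 0.315
```

```bash
python3 -c "
from h import *
plan((560.5,-135.8,26,None))"; python3 look.py w4 560.5 -135.8 -42.5
```

```text
now [ 559.8 -136.5    6. ] phi 137.28 tilt 0.14 F [0.2 1.7 6. ] g 0.315 t 4.42 j6 -73.0
  move n=1 [-0.007  0.102 -1.996]
```

View pics/w4.png

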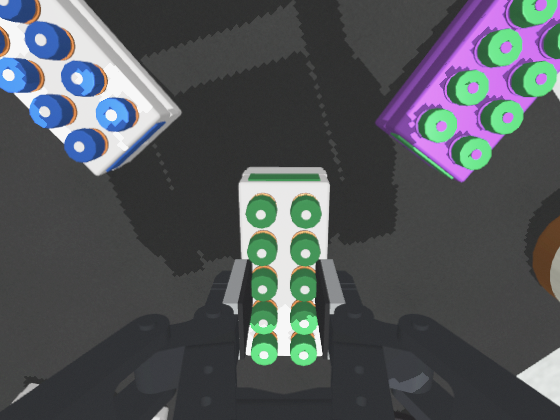

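carry_out:
  steps: [0,0,0,0,0,0,-0.5,0,0,0,0,0,0,-0.5,0,0,0,0,0,0,-0.5]

```text
time_s: 4.72
eef_pos: [559.8, -136.5, 6.1]
ee_rot: [0.001, 0.364, 0.931, 0.0]
force: [-0.2, 1.3, 5.8]
grip_width: 0.317
```

```bash
python3 - <<'E'
from h import *
print(readout.sense()['grip_width'],readout.sense()['wrist_torque'])
im=cams.capture('side')[:,:,::-1];cv2.imwrite('pics/s4.png',cv2.resize(im[200:340,200:420],None,fx=3.5,fy=3.5,interpolation=cv2.INTER_CUBIC))
im=cams.capture('wrist')[:,:,::-1];cv2.imwrite('pics/w5.png',cv2.resize(im[160:400,180:400],None,fx=2.4,fy=2.4,interpolation=cv2.INTER_CUBIC))
E
```

```text
0.31681083495154266 [ 0.16829225  0.10565177 -0.00951216]
```

View pics/s4.png

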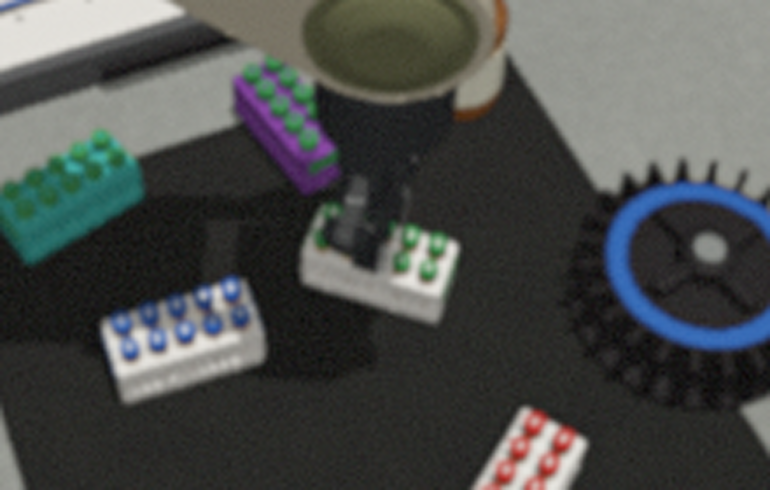

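View pics/w5.png

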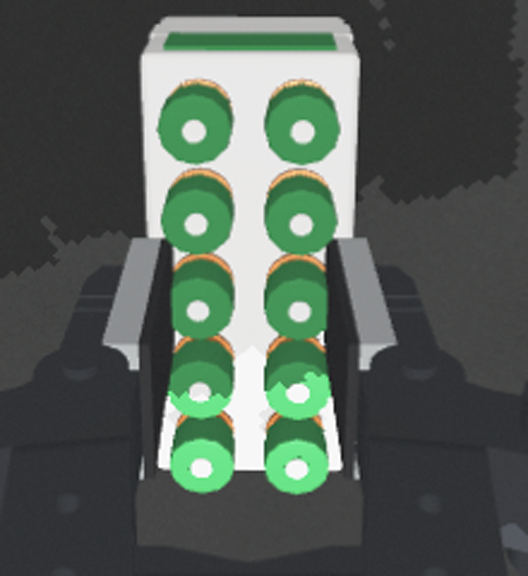

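```bash
python3 - <<'E'
from h import *
C=cam('side');im=cams.capture('side')[:,:,::-1].copy()
k=5;x0,y0=265,240
v=cv2.resize(im[y0:y0+90,x0:x0+90],None,fx=k,fy=k,interpolation=cv2.INTER_CUBIC)
def dr(P,c):
    q=((proj(C,P)-[x0,y0]+.5)*k).astype(int);cv2.polylines(v,[q],True,c,1)
a=np.radians(-42.5)
for z,c in((34,(255,0,255)),(0,(0,255,255))): dr(box(560.5,-135.8,a,z,86,38),c)
# expected pads: 22 wide at z=6..44
for z,c in((6,(0,0,255)),(34,(0,128,255))): dr(box(560.5,-135.8,a,z,22,38),c)
cv2.imwrite('pics/s5.png',np.hstack([v,cv2.resize(im[y0:y0+90,x0:x0+90],None,fx=4,fy=5)]))
E
```

```text
(no output)
```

View pics/s5.png

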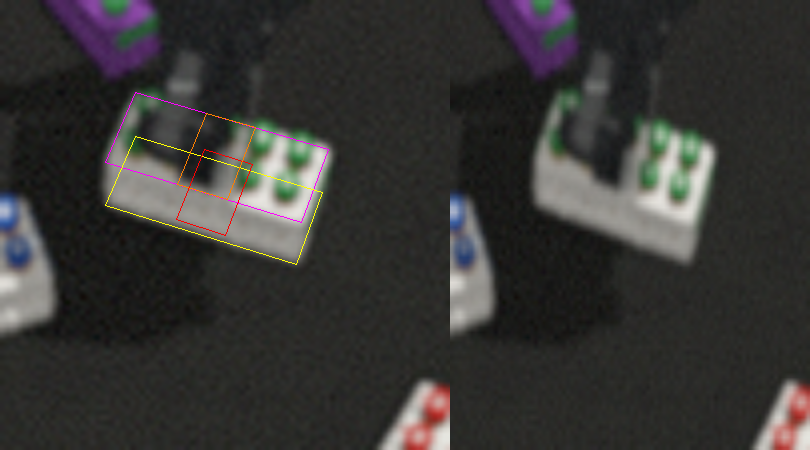

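View pics/w4o.png

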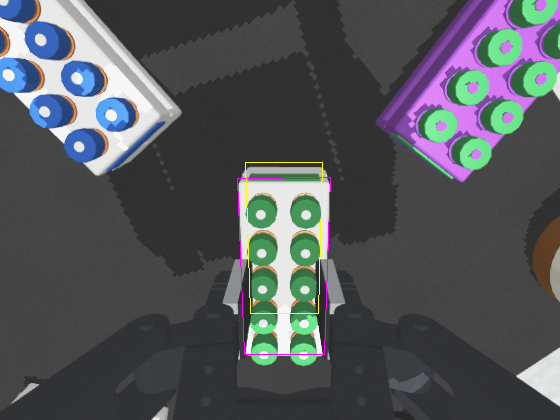

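carry_out:
  steps: [0,0,0,0,0,0,0,0,0,0,0,0,0,0.5,0,0,0,0,0,0,1,0,0,0,0,0,0,1,0,0,0,0,0,0,1,0,0,0,0,0,0,1]

```text
time_s: 5.37
eef_pos: [558.9, -136.4, 4.6]
ee_rot: [-0.0, 0.364, 0.931, -0.0]
force: [0.1, 0.3, -0.5]
grip_width: 1.005
```

```bash
python3 look.py w6 560.5 -135.8 -42.5; python3 - <<'E'
from h import *
s=readout.sense();C=cam('side');im=cams.capture('side')[:,:,::-1].copy()
k=6;x0,y0=250,215
v=cv2.resize(im[y0:y0+95,x0:x0+120],None,fx=k,fy=k,interpolation=cv2.INTER_CUBIC)
p,R=pose(s);print(p,s['force'],s['grip_width'])
for h,c in((0,(0,0,255)),(13,(0,128,255)),(28,(0,255,255)),(43,(255,255,0))):
    for sg in (1,-1):
        L=[p+R@np.array([x,sg*42.5,-h]) for x in(-11,11)]
        q=((proj(C,L)-[x0,y0]+.5)*k).astype(int);cv2.polylines(v,[q],False,c,1)
cv2.imwrite('pics/s6.png',v)
E
```

```text
[ 558.87967799 -136.31839446    4.55492276] [ 0.02084037  0.35745726 -0.14359691] 0.9991136454827416
```

View pics/s6.png

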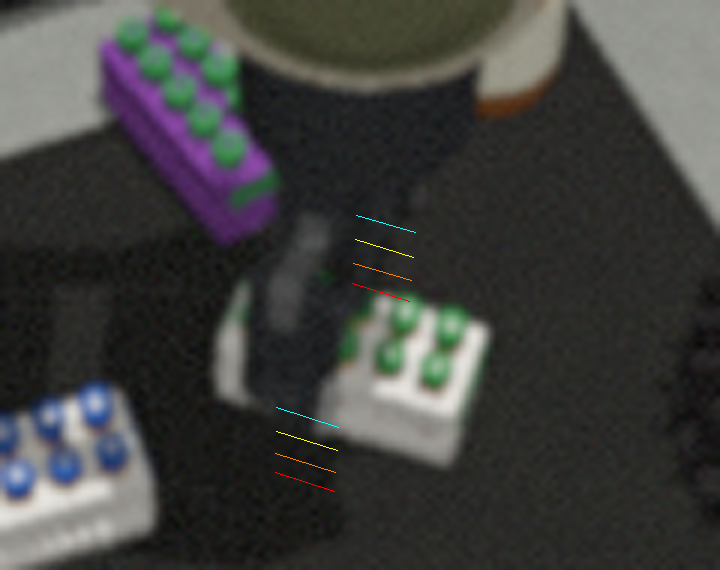

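View pics/w6o.png

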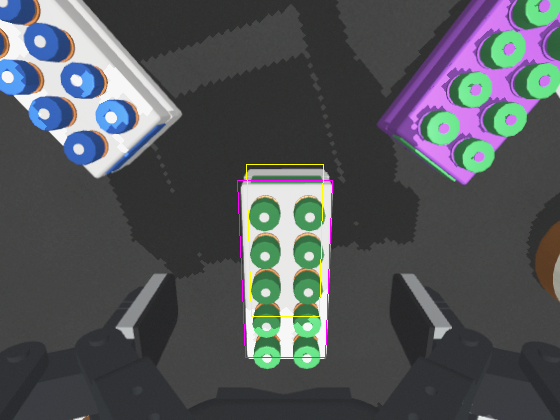

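carry_out:
  steps: [0,0,0.5,0,0,0,1,0,0,0.5,0,0,0,1,0,0,0.3,0,0,0,1,0,0,0,0,0,0,1]

```text
time_s: 5.8
eef_pos: [558.4, -136.1, -9.5]
ee_rot: [-0.001, 0.364, 0.931, 0.0]
force: [-0.5, -0.8, 0.2]
grip_width: 1.003
```

```bash
python3 look.py w7 560.5 -135.8 -42.5; python3 - <<'E'
from h import *
s=readout.sense();print(s['eef_pos'],s['force'])
im=cams.capture('side')[:,:,::-1].copy()
k=6;x0,y0=250,215
cv2.imwrite('pics/s7.png',cv2.resize(im[y0:y0+95,x0:x0+120],None,fx=k,fy=k,interpolation=cv2.INTER_CUBIC))
E
```

```text
[ 558.58845706 -136.14447751   -9.02317215] [ 0.72810583 -1.24515417 -0.51794639]
```

View pics/s7.png

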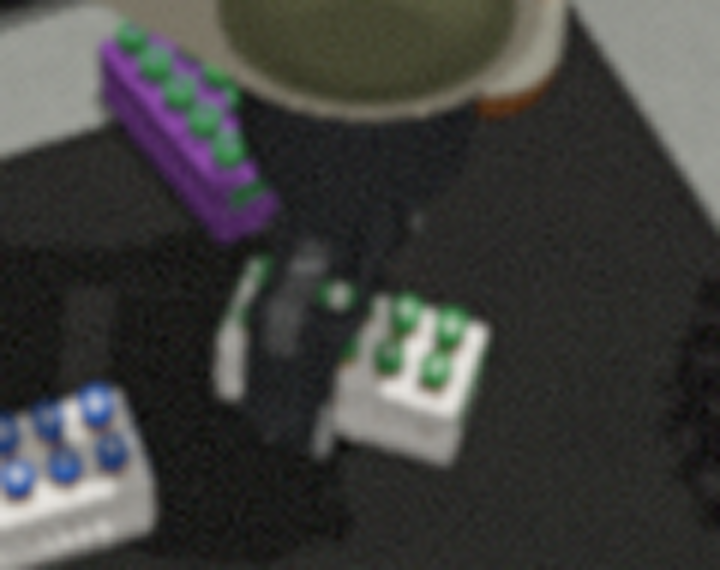

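carry_out:
  steps: [0.0,0,0.5,0,0,0,1,0,0,0.4,0,0,0,1,0,0,0,0,0,0,0.3,0,0,0,0,0,0,0,0,0,0,0,0,0,-0.3,0,0,0,0,0,0,-0.5,0,0,0,0,0,0,-0.5,0,0,0,0,0,0,-0.5]

```text
time_s: 6.57
eef_pos: [559.1, -136.4, -17.1]
ee_rot: [0.0, 0.364, 0.931, -0.0]
force: [-0.0, 0.3, 2.6]
grip_width: 0.438
```

```bash
python3 look.py w8 560.5 -135.8 -42.5; python3 - <<'E'
from h import *
s=readout.sense();print(s['eef_pos'],s['force'],s['grip_width'])
im=cams.capture('side')[:,:,::-1].copy()
k=6;x0,y0=250,215
cv2.imwrite('pics/s8.png',cv2.resize(im[y0:y0+95,x0:x0+120],None,fx=k,fy=k,interpolation=cv2.INTER_CUBIC))
E
```

```text
[ 559.16778241 -136.46977942  -17.03846534] [0.10682433 0.01281849 3.1257913 ] 0.43754801446720304
```

View pics/s8.png

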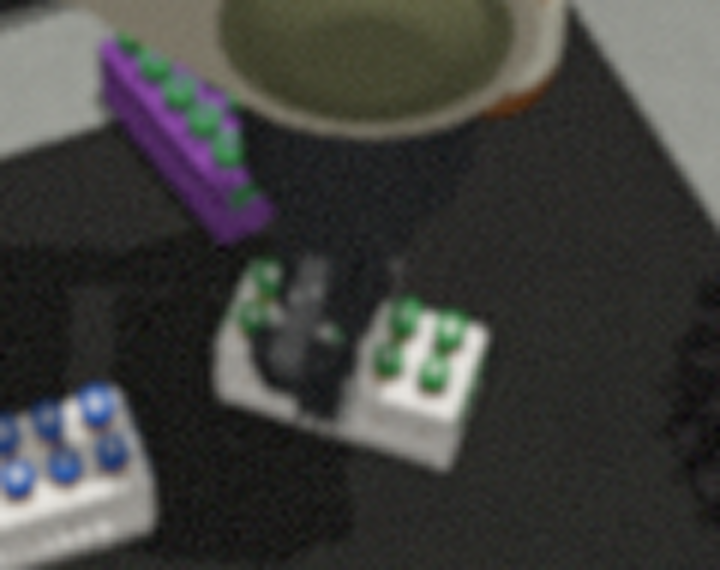

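View pics/w8o.png

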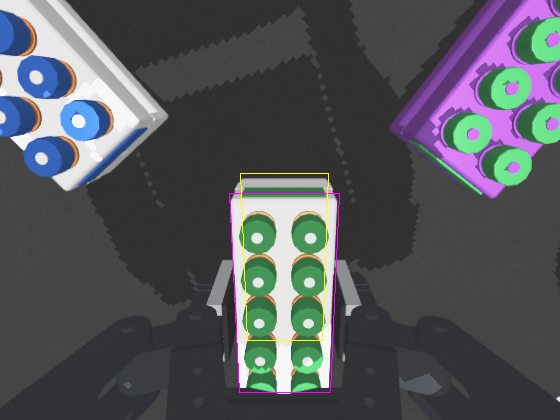

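carry_out:
  steps: [0,0,-0.5,0,0,0,-0.5,0,0,-1,0,0,0,-0.5,0,0,-2,0,0,0,-0.5,0,0,-3,0,0,0,-0.5,0,0,-3,0,0,0,-0.5,0,0,-3,0,0,0,-0.5,0,0,0,0,0,0,-0.5]

```text
time_s: 7.25
eef_pos: [561.4, -137.3, 114.2]
ee_rot: [0.005, 0.364, 0.931, -0.0]
force: [0.6, -0.2, -0.8]
grip_width: 0.434
```

```bash
python3 look.py w9 560.5 -135.8 -42.5; python3 -c "
from h import *
plan((433.7,300.3,108,178.8),(433.7,300.3,40,None))"
```

```text
now [ 560.3 -136.9  111. ] phi 137.28 tilt 0.35 F [ 0.3  0.5 -2.4] g 0.434 t 7.3 j6 -73.0
  rot n=7 az=-1.186
  move n=12 [1.131 3.62  0.025]
  move n=2 [0.  0.  3.4]
```

View pics/w9.png

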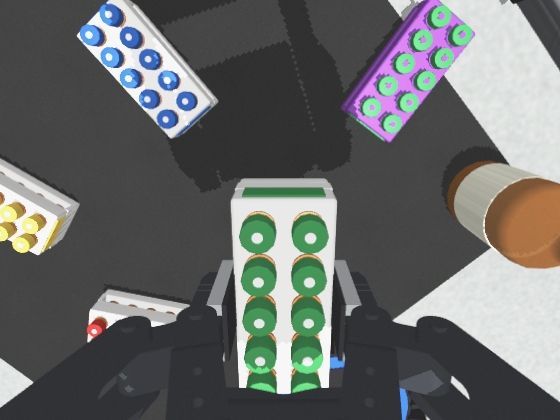

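carry_out:
  steps: [0,0,0,0,0,-1.19,-0.5,0,0,0,0,0,-1.19,-0.5,0,0,0,0,0,-1.19,-0.5,0,0,0,0,0,-1.19,-0.5,0,0,0,0,0,-1.19,-0.5,0,0,0,0,0,-1.19,-0.5,0,0,0,0,0,-1.18,-0.5,0.57,1.81,0,0,0,0,-0.5,1.13,3.62,0,0,0,0,-0.5,1.13,3.62,0,0,0,0,-0.5,1.13,3.62,0,0,0,0,-0.5,1.13,3.62,0,0,0,0,-0.5,1.13,3.62,0,0,0,0,-0.5,1.13,3.62,0,0,0,0,-0.5,1.13,3.62,0,0,0,0,-0.5,1.13,3.62,0,0,0,0,-0.5,1.13,3.62,0,0,0,0,-0.5,1.13,3.62,0,0,0,0,-0.5,1.13,3.62,0,0,0,0,-0.5,0.57,1.81,0,0,0,0,-0.5]

```text
time_s: 8.97
eef_pos: [429.4, 303.7, 106.6]
ee_rot: [-0.001, 0.009, 1.0, -0.0]
force: [0.4, 0.4, -1.7]
grip_width: 0.434
```

carry_out:
  steps: [0,0,0,0,0,0,-0.5,0,0,0,0,0,0,-0.5,0,0,0,0,0,0,-0.5]

```text
time_s: 9.22
eef_pos: [431.5, 300.0, 106.9]
ee_rot: [-0.001, 0.01, 1.0, -0.0]
force: [-0.3, -0.3, -2.3]
grip_width: 0.437
```

```bash
cat > dk.py <<'E'
# python3 dk.py name x y yaw : wrist pic with dock overlay + predicted rack when TCP offset
from h import *
import sys
n,x,y,yaw=sys.argv[1],*map(float,sys.argv[2:5])
s=readout.sense();im=cams.capture('wrist')
C=cam('wrist',s);v=im[:,:,::-1].copy()
cv2.polylines(v,[np.round(proj(C,box(x,y,np.radians(yaw),38,110,62))).astype(int)],True,(255,0,255),1)
cv2.imwrite(f'pics/{n}o.png',v)
plan((x,y,45,yaw+180),(x,y,18,None))
E
python3 dk.py w10 433.7 300.3 -1.2
```

```text
now [431.8 299.8 107.1] phi 178.82 tilt 0.07 F [ 0.3  0.2 -1.8] g 0.436 t 9.27 j6 -67.0
  rot n=1 az=0.004
  move n=2 [-0.097  0.028  3.105]
  move n=1 [0.  0.  2.7]
```

View pics/w10o.png

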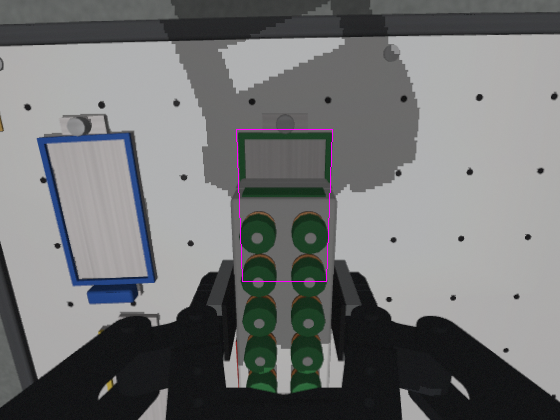

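carry_out:
  steps: [-0.19,0,2.0,0,0,0,-0.5,0,0,2.5,0,0,0,-0.5,0,0,2.0,0,0,0,-0.5,0,0,1.2,0,0,0,-0.5,0,0,0.4,0,0,0,-0.5,0,0,0,0,0,0,-0.5,0,0,0,0,0,0,-0.5]

```text
time_s: 9.85
eef_pos: [434.3, 300.3, 27.2]
ee_rot: [0.0, 0.01, 1.0, 0.0]
force: [0.4, -0.1, -1.5]
grip_width: 0.437
```

```bash
python3 dk.py w11 433.7 300.3 -1.2;python3 - <<'E'
from h import *
im=cams.capture('side')[:,:,::-1].copy()
k=6;x0,y0=150,110
cv2.imwrite('pics/s11.png',cv2.resize(im[y0:y0+95,x0:x0+120],None,fx=k,fy=k,interpolation=cv2.INTER_CUBIC))
E
```

```text
now [434.4 300.5  27.5] phi 178.84 tilt 0.09 F [ 1.3 -0.1 -2.3] g 0.436 t 9.9 j6 -67.0
  rot n=1 az=0.008
  move n=1 [ 0.072 -0.022 -1.745]
  move n=1 [0.  0.  2.7]
```

View pics/w11o.png

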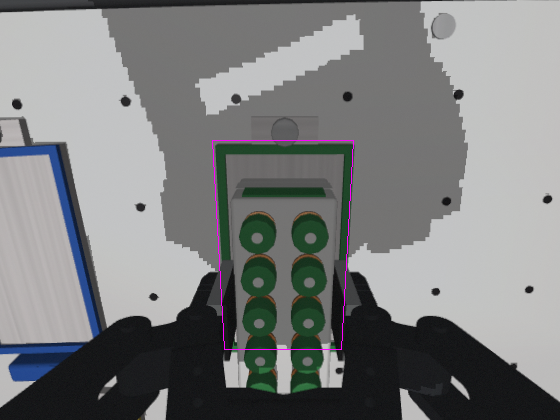

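View pics/s11.png

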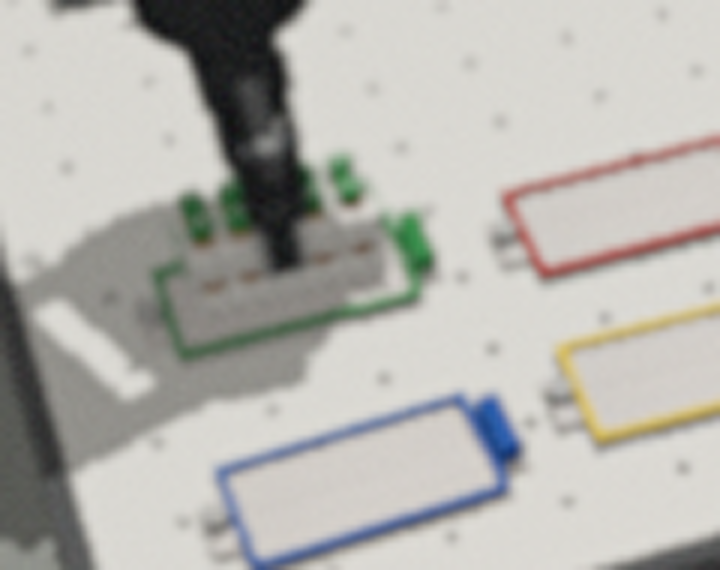

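```bash
python3 - <<'E'
from h import *
s=readout.sense();C=cam('wrist',s);p,R=pose(s)
for z in(17,51): print(proj(C,[p+R@np.array([43,y,-z]) for y in(-19,19)]).round(0))
E
```

```text
[[239. 170.]
 [327. 171.]]
[[228. 190.]
 [337. 190.]]
```

carry_out:
  steps: [0.25,0,0.3,0,0,0,-0.5,0,0,0.2,0,0,0,-0.5,0,0,0.2,0,0,0,-0.5,0,0,0.1,0,0,0,-0.5,0,0,0,0,0,0,-0.5]

```text
time_s: 10.37
eef_pos: [431.0, 300.6, 18.3]
ee_rot: [-0.0, 0.01, 1.0, -0.0]
force: [-0.8, -0.1, -2.2]
grip_width: 0.435
```

carry_out:
  steps: [0,0,0.1,0,0,0,-0.5,0,0,0,0,0,0,-0.5]

```text
time_s: 10.53
eef_pos: [431.3, 300.8, 17.9]
ee_rot: [0.0, 0.01, 1.0, 0.0]
force: [-1.7, -0.6, 2.2]
grip_width: 0.433
```

carry_out:
  steps: [0,0,0.05,0,0,0,-0.5,0,0,0,0,0,0,-0.1,0,0,0,0,0,0,0.1,0,0,0,0,0,0,0.3,0,0,0,0,0,0,0.6,0,0,0,0,0,0,0.8]

```text
time_s: 11.03
eef_pos: [431.2, 300.7, 17.0]
ee_rot: [0.0, 0.01, 1.0, -0.0]
force: [-0.5, 0.2, 0.1]
grip_width: 0.893
```

carry_out:
  steps: [0,0,-1,0,0,0,0.8,0,0,-2,0,0,0,1,0,0,-3,0,0,0,1,0,0,-3,0,0,0,1,0,0,-3,0,0,0,1,0,0,0,0,0,0,1]

```text
time_s: 11.53
eef_pos: [433.6, 301.8, 143.5]
ee_rot: [0.005, 0.01, 1.0, 0.002]
force: [0.4, -0.4, 0.0]
grip_width: 1.002
```

```bash
python3 dk.py w12 433.7 300.3 -1.2;python3 - <<'E'
from h import *
im=cams.capture('side')[:,:,::-1].copy()
k=6;x0,y0=150,110
cv2.imwrite('pics/s12.png',cv2.resize(im[y0:y0+95,x0:x0+120],None,fx=k,fy=k,interpolation=cv2.INTER_CUBIC))
plan((432.5,-141.3,160,177.4))
E
```

```text
now [432.6 301.3 140.5] phi 178.88 tilt 0.37 F [-0.7 -0.  -0.1] g 1.002 t 11.58 j6 -67.0
  rot n=1 az=0.016
  move n=3 [-0.039 -0.032  3.184]
  move n=1 [0.  0.  2.7]
now [431.5 300.9 138.4] phi 178.88 tilt 0.15 F [-0.7  0.2 -1. ] g 1.003 t 11.63 j6 -67.0
  rot n=1 az=0.295
  move n=12 [-0.175 -3.68  -0.18 ]
```

View pics/w12o.png

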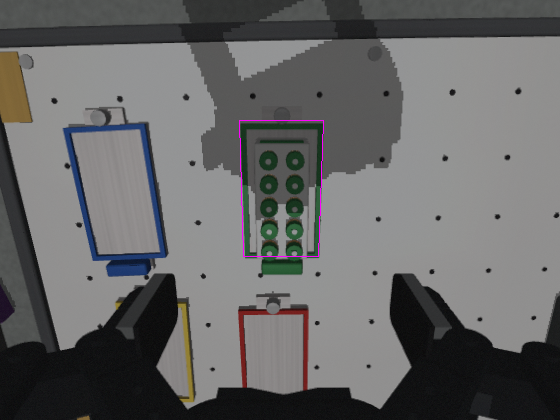

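View pics/s12.png

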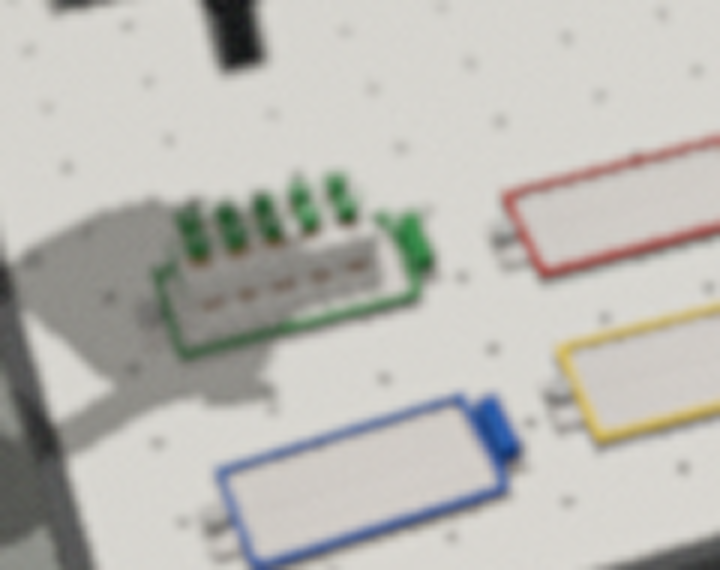

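carry_out:
  steps: [-0.17,-1.84,-0.1,0,0,0.3,1,-0.17,-3.68,-0.18,0,0,0,1,-0.17,-3.68,-0.18,0,0,0,1,-0.17,-3.68,-0.18,0,0,0,1,-0.17,-3.68,-0.18,0,0,0,1,-0.17,-3.68,-0.18,0,0,0,1,-0.17,-3.68,-0.18,0,0,0,1,-0.17,-3.68,-0.18,0,0,0,1,-0.17,-3.68,-0.18,0,0,0,1,-0.17,-3.68,-0.18,0,0,0,1,-0.17,-3.68,-0.18,0,0,0,1,-0.17,-3.68,-0.18,0,0,0,1,-0.17,-1.84,-0.1,0,0,0,1,0,0,0,0,0,0,1,0,0,0,0,0,0,1]

```text
time_s: 12.88
eef_pos: [432.9, -141.6, 157.9]
ee_rot: [-0.001, 0.024, 1.0, 0.001]
force: [0.5, -0.3, 0.5]
grip_width: 1.004
```

```bash
python3 look.py w13 432.5 -141.3 -2.6; python3 -c "
from h import *
plan((432.5,-141.3,60,177.4),(432.5,-141.3,-17,None))"
```

```text
now [ 433.  -140.8  158.1] phi 177.35 tilt 0.12 F [ 0.4 -0.1  0.3] g 1.002 t 12.93 j6 -120.0
  rot n=1 az=-0.009
  move n=3 [ 0.015 -0.018  3.269]
  move n=3 [0.    0.    2.567]
```

View pics/w13o.png

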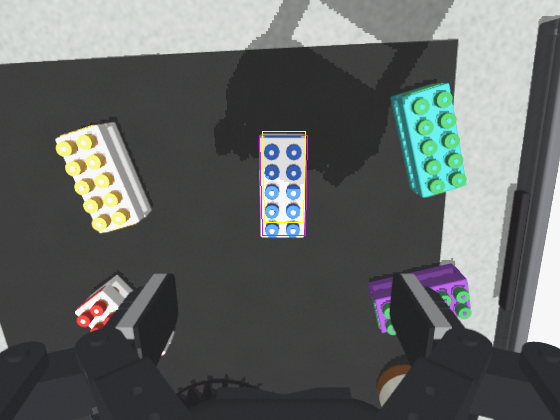

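carry_out:
  steps: [0,0,2.5,0,0,0,1,0,0,3.5,0,0,0,1,0,0,3.5,0,0,0,1,0,0,3.0,0,0,0,1,0,0,2.5,0,0,0,1,0,0,1.5,0,0,0,1,0,0,1.0,0,0,0,1,0,0,0,0,0,0,1,0,0,0,0,0,0,0.3,0,0,0,0,0,0,0,0,0,0,0,0,0,-0.3,0,0,0,0,0,0,-0.5,0,0,0,0,0,0,-0.5,0,0,0,0,0,0,-0.5]

```text
time_s: 14.1
eef_pos: [434.0, -141.7, -15.1]
ee_rot: [0.001, 0.023, 1.0, -0.0]
force: [-0.6, 1.0, 6.1]
grip_width: 0.433
```

```bash
python3 look.py w14 432.5 -141.3 -2.6; python3 -c "
from h import *
plan((432.5,-141.3,110,None),(432.5,169.5,110,181.5),(432.5,169.5,27,None))"
```

```text
now [ 434.  -141.7  -15.1] phi 177.38 tilt 0.1 F [-1.1  0.9  7.6] g 0.434 t 14.15 j6 -120.0
  move n=4 [ 0.039  0.007 -3.129]
  rot n=1 az=-0.825
  move n=9 [-0.09   3.452 -0.   ]
  move n=3 [-0.     0.     2.767]
```

View pics/w14o.png

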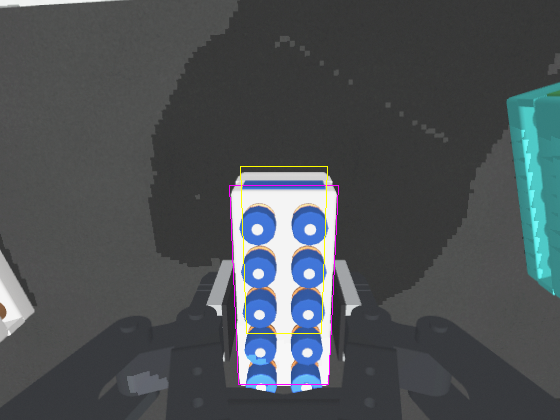

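carry_out:
  steps: [0,0,-0.5,0,0,0,-0.5,0,0,-1.5,0,0,0,-0.5,0,0,-3,0,0,0,-0.5,0,0,-3.5,0,0,0,-0.5,0,0,-3,0,0,0,-0.5,0,0,-1,0,0,-0.83,-0.5,-0.09,1.73,0,0,0,0,-0.5,-0.09,3.45,0,0,0,0,-0.5,-0.09,3.45,0,0,0,0,-0.5,-0.09,3.45,0,0,0,0,-0.5,-0.09,3.45,0,0,0,0,-0.5,-0.09,3.45,0,0,0,0,-0.5,-0.09,3.45,0,0,0,0,-0.5,-0.09,3.45,0,0,0,0,-0.5,-0.09,3.45,0,0,0,0,-0.5,-0.09,1.73,0,0,0,0,-0.5,0,0,0,0,0,0,-0.5,0,0,0,0,0,0,-0.5,0,0,0,0,0,0,-0.5]

```text
time_s: 15.73
eef_pos: [434.1, 168.8, 109.0]
ee_rot: [-0.0, -0.013, 1.0, -0.0]
force: [0.0, -0.6, -1.0]
grip_width: 0.43
```

```bash
python3 dk.py w15 432.5 169.5 1.5
```

```text
now [434.2 168.5 109. ] phi -178.53 tilt 0.01 F [-0.5  0.  -1.3] g 0.435 t 15.78 j6 -85.0
  rot n=1 az=-0.006
  move n=2 [0.086 0.052 3.202]
  move n=1 [-0.   0.   2.7]
```

View pics/w15o.png

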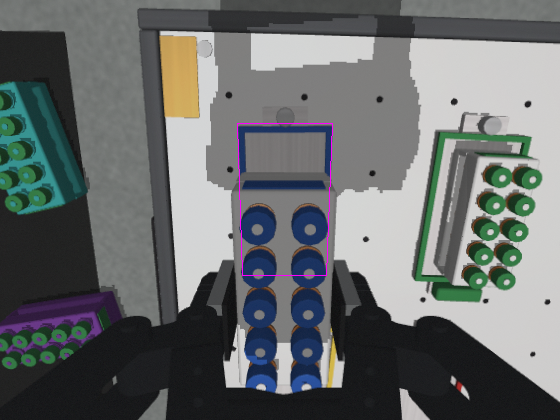

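carry_out:
  steps: [0.1,0.05,2.0,0,0,0,-0.5,0,0,2.7,0,0,0,-0.5,0,0,2.0,0,0,0,-0.5,0,0,1.0,0,0,0,-0.5,0,0,0.5,0,0,0,-0.5,0,0,0.2,0,0,0,-0.5,0,0,0.1,0,0,0,-0.5,0,0,0,0,0,0,-0.5]

```text
time_s: 16.45
eef_pos: [433.7, 169.5, 24.5]
ee_rot: [0.001, -0.013, 1.0, 0.0]
force: [0.3, 0.1, -2.0]
grip_width: 0.437
```

carry_out:
  steps: [0,0,0.1,0,0,0,-0.5,0,0,0.1,0,0,0,-0.5,0,0,0,0,0,0,-0.5]

```text
time_s: 16.7
eef_pos: [433.3, 169.8, 22.1]
ee_rot: [0.0, -0.013, 1.0, 0.0]
force: [-0.4, 0.0, -1.8]
grip_width: 0.43
```

carry_out:
  steps: [0,0,0.1,0,0,0,-0.5,0,0,0.1,0,0,0,-0.5,0,0,0,0,0,0,-0.5]

```text
time_s: 16.95
eef_pos: [433.3, 169.8, 19.9]
ee_rot: [0.0, -0.013, 1.0, 0.0]
force: [0.2, 0.9, -0.4]
grip_width: 0.439
```

carry_out:
  steps: [0,0,0.1,0,0,0,-0.5,0,0,0,0,0,0,-0.5]

```text
time_s: 17.12
eef_pos: [433.3, 169.8, 19.8]
ee_rot: [0.0, -0.013, 1.0, -0.0]
force: [-5.6, -1.4, 12.8]
grip_width: 0.435
```

Seated (z stopped at 19.8, force turned upward). Release and move up.

carry_out:
  steps: [0,0,0,0,0,0,-0.2,0,0,0,0,0,0,0.1,0,0,0,0,0,0,0.3,0,0,0,0,0,0,0.6,0,0,0,0,0,0,0.8,0,0,-1,0,0,0,0.8,0,0,-2,0,0,0,1,0,0,-3,0,0,0,1,0,0,-3,0,0,0,1,0,0,-3,0,0,0,1,0,0,0,0,0,0,1,0,0,0,0,0,0,1]

```text
time_s: 18.12
eef_pos: [433.9, 169.9, 140.6]
ee_rot: [0.002, -0.013, 1.0, 0.0]
force: [0.3, -0.0, -1.5]
grip_width: 0.999
```

```bash
python3 dk.py w16 432.5 169.5 1.5; python3 -c "
from h import *
plan((418.4,-295.5,160,194.6))"
```

```text
now [433.1 169.8 139.2] phi -178.47 tilt 0.04 F [-0.1  0.1 -0.9] g 0.999 t 18.17 j6 -85.0
  rot n=1 az=0.005
  move n=3 [ 0.021 -0.008  3.14 ]
  move n=1 [-0.   0.   2.7]
now [433.1 169.8 139.2] phi -178.47 tilt 0.04 F [-0.1  0.1 -0.9] g 0.999 t 18.17 j6 -85.0
  rot n=2 az=-1.307
  move n=13 [ 1.012 -3.435 -0.16 ]
```

View pics/w16o.png

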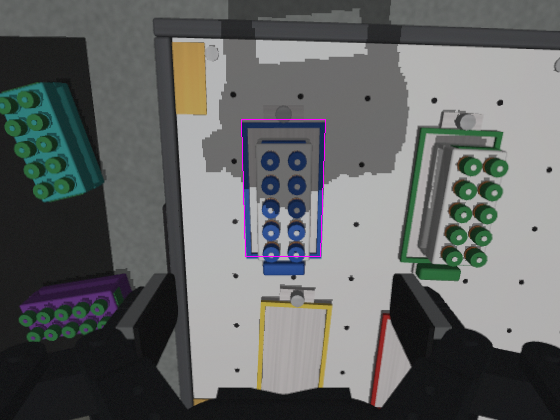

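carry_out:
  steps: [0,0,0,0,0,-1.31,1,0,0,0,0,0,-1.31,1,1.01,-3.43,-0.16,0,0,0,1,1.01,-3.43,-0.16,0,0,0,1,1.01,-3.43,-0.16,0,0,0,1,1.01,-3.43,-0.16,0,0,0,1,1.01,-3.43,-0.16,0,0,0,1,1.01,-3.43,-0.16,0,0,0,1,1.01,-3.43,-0.16,0,0,0,1,1.01,-3.43,-0.16,0,0,0,1,1.01,-3.43,-0.16,0,0,0,1,1.01,-3.43,-0.16,0,0,0,1,1.01,-3.43,-0.16,0,0,0,1,1.01,-3.43,-0.16,0,0,0,1,1.01,-3.43,-0.16,0,0,0,1,0,0,0,0,0,0,1,0,0,0,0,0,0,1,0,0,0,0,0,0,1]

```text
time_s: 19.67
eef_pos: [418.3, -294.0, 158.6]
ee_rot: [-0.001, -0.127, 0.992, 0.001]
force: [-0.0, 0.8, 0.5]
grip_width: 0.998
```

```bash
python3 look.py w17 418.4 -295.5 14.6; python3 -c "
from h import *
plan((418.4,-295.5,60,194.6),(418.4,-295.5,-16,None))"
```

```text
now [ 418.6 -293.7  159. ] phi -165.34 tilt 0.11 F [-0.3 -0.3  0.5] g 0.997 t 19.72 j6 -153.0
  rot n=1 az=0.013
  move n=3 [ 0.021 -0.057  3.299]
  move n=2 [-0.   0.   3.8]
```

View pics/w17o.png

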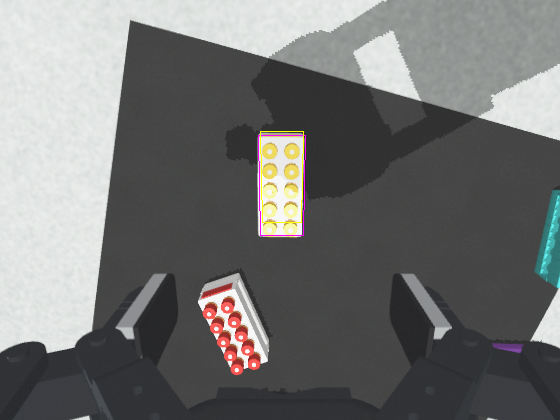

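carry_out:
  steps: [0.05,-0.16,2.5,0,0,0,1,0,0,3.5,0,0,0,1,0,0,3.5,0,0,0,1,0,0,3.0,0,0,0,1,0,0,2.5,0,0,0,1,0,0,1.5,0,0,0,1,0,0,1.0,0,0,0,1,0,0,0,0,0,0,1,0,0,0,0,0,0,0.3,0,0,0,0,0,0,0,0,0,0,0,0,0,-0.3,0,0,0,0,0,0,-0.5,0,0,0,0,0,0,-0.5,0,0,0,0,0,0,-0.5]

```text
time_s: 20.88
eef_pos: [419.1, -296.9, -14.3]
ee_rot: [0.001, -0.127, 0.992, -0.001]
force: [-1.2, 1.5, 7.9]
grip_width: 0.433
```

```bash
python3 look.py w18 418.4 -295.5 14.6; python3 -c "
from h import *
plan((418.4,-295.5,110,None),(505,-60,110,178),(584.6,181.4,110,None))"
```

```text
now [ 419.1 -297.   -14.3] phi -165.38 tilt 0.1 F [0.4 1.4 7. ] g 0.437 t 20.93 j6 -153.0
  move n=4 [ 0.009  0.04  -3.107]
  rot n=3 az=1.108
  move n=7 [-1.119  3.405 -0.   ]
  move n=7 [-1.016  3.486 -0.   ]
```

View pics/w18o.png

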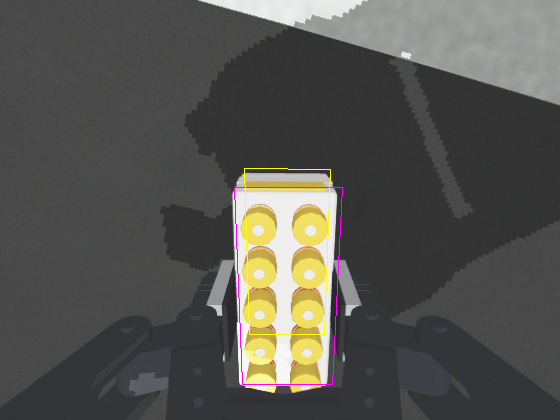

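carry_out:
  steps: [0,0,-0.5,0,0,0,-0.5,0,0,-1.5,0,0,0,-0.5,0,0,-3,0,0,0,-0.5,0,0,-3.5,0,0,0,-0.5,0,0,-3,0,0,0,-0.5,0,0,-1,0,0,1.1,-0.5,0,0,0,0,0,1.11,-0.5,0,0,0,0,0,1.11,-0.5]

```text
time_s: 21.6
eef_pos: [418.8, -296.7, 110.8]
ee_rot: [0.001, 0.02, 1.0, -0.001]
force: [0.5, 0.0, -2.4]
grip_width: 0.431
```

carry_out:
  steps: [-0.56,1.7,0,0,0,0,-0.5,-1.12,3.4,0,0,0,0,-0.5,-1.12,3.4,0,0,0,0,-0.5,-1.12,3.4,0,0,0,0,-0.5,-1.12,3.4,0,0,0,0,-0.5,-1.12,3.4,0,0,0,0,-0.5,-1.12,3.4,0,0,0,0,-0.5,-1.04,3.49,0,0,0,0,-0.5,-1.04,3.49,0,0,0,0,-0.5,-1.04,3.49,0,0,0,0,-0.5,-1.04,3.49,0,0,0,0,-0.5,-1.04,3.49,0,0,0,0,-0.5,-1.04,3.49,0,0,0,0,-0.5,-1.04,3.49,0,0,0,0,-0.5,-0.4,1.7,0,0,0,0,-0.5,0,0,0,0,0,0,-0.5,0,0,0,0,0,0,-0.5,0,0,0,0,0,0,-0.5]

```text
time_s: 23.1
eef_pos: [584.5, 179.6, 109.6]
ee_rot: [-0.0, 0.017, 1.0, -0.0]
force: [-0.1, 0.1, -2.4]
grip_width: 0.429
```

```bash
python3 dk.py w19 584.6 181.4 -2
```

```text
now [584.6 179.3 109.7] phi 177.97 tilt 0.03 F [-0.4 -1.1 -2.9] g 0.435 t 23.15 j6 -82.0
  rot n=1 az=-0.007
  move n=2 [0.004 0.104 3.236]
  move n=1 [0.  0.  2.7]
```

View pics/w19o.png

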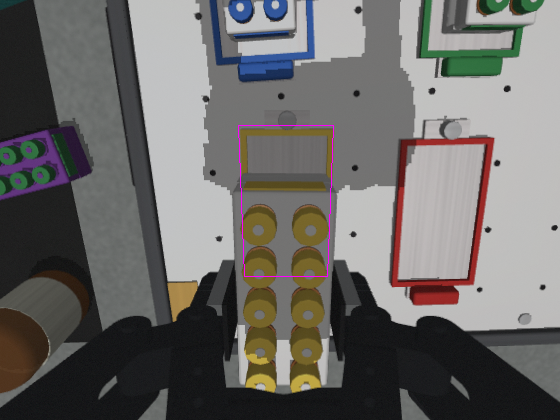

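carry_out:
  steps: [0,0.2,2.0,0,0,0,-0.5,0,0,2.7,0,0,0,-0.5,0,0,2.0,0,0,0,-0.5,0,0,1.0,0,0,0,-0.5,0,0,0.5,0,0,0,-0.5,0,0,0.2,0,0,0,-0.5,0,0,0.1,0,0,0,-0.5,0,0,0,0,0,0,-0.5]

```text
time_s: 23.82
eef_pos: [585.5, 182.2, 25.7]
ee_rot: [0.001, 0.017, 1.0, 0.0]
force: [0.4, -0.3, -1.8]
grip_width: 0.433
```

carry_out:
  steps: [0,0,0.1,0,0,0,-0.5,0,0,0.1,0,0,0,-0.5,0,0,0,0,0,0,-0.5]

```text
time_s: 24.07
eef_pos: [585.0, 182.4, 22.9]
ee_rot: [0.0, 0.017, 1.0, 0.0]
force: [-0.2, -0.5, -1.6]
grip_width: 0.431
```

carry_out:
  steps: [0,0,0.1,0,0,0,-0.5,0,0,0,0,0,0,-0.5]

```text
time_s: 24.23
eef_pos: [584.9, 182.4, 21.7]
ee_rot: [0.0, 0.017, 1.0, 0.0]
force: [-0.3, 0.2, -1.5]
grip_width: 0.43
```

carry_out:
  steps: [0,0,0.1,0,0,0,-0.5,0,0,0,0,0,0,-0.5]

```text
time_s: 24.4
eef_pos: [585.0, 182.4, 20.8]
ee_rot: [0.0, 0.017, 1.0, 0.0]
force: [-0.4, 0.2, -1.6]
grip_width: 0.432
```

carry_out:
  steps: [0,0,0.05,0,0,0,-0.5,0,0,0,0,0,0,-0.5]

```text
time_s: 24.57
eef_pos: [585.0, 182.4, 20.7]
ee_rot: [0.0, 0.017, 1.0, -0.0]
force: [-2.0, 0.6, 4.3]
grip_width: 0.436
```

carry_out:
  steps: [0,0,0,0,0,0,-0.2,0,0,0,0,0,0,0.1,0,0,0,0,0,0,0.3,0,0,0,0,0,0,0.6,0,0,0,0,0,0,0.8,0,0,-1,0,0,0,0.8,0,0,-2,0,0,0,1,0,0,-3,0,0,0,1,0,0,-3,0,0,0,1,0,0,-3,0,0,0,1,0,0,-1,0,0,0,1,0,0,0,0,0,0,1,0,0,0,0,0,0,1]

```text
time_s: 25.65
eef_pos: [584.7, 182.3, 149.9]
ee_rot: [-0.0, 0.017, 1.0, -0.0]
force: [0.5, -0.3, -0.8]
grip_width: 1.001
```

```bash
python3 dk.py w20 584.6 181.4 -2; python3 -c "
from h import *
plan((520,-60,160,35.1),(566.7,-303.1,160,None))"
```

```text
now [584.2 182.2 148.8] phi 178.02 tilt 0.13 F [ 0.2 -0.  -0.5] g 1.002 t 25.7 j6 -82.0
  rot n=1 az=0.004
  move n=3 [-0.013 -0.027  3.461]
  move n=1 [0.  0.  2.7]
now [584.2 182.2 148.8] phi 178.02 tilt 0.13 F [ 0.2 -0.  -0.5] g 1.002 t 25.7 j6 -82.0
  rot n=22 az=1.299
  move n=7 [-2.74   2.304 -0.159]
  move n=7 [-1.451  3.225 -0.   ]
```

View pics/w20o.png

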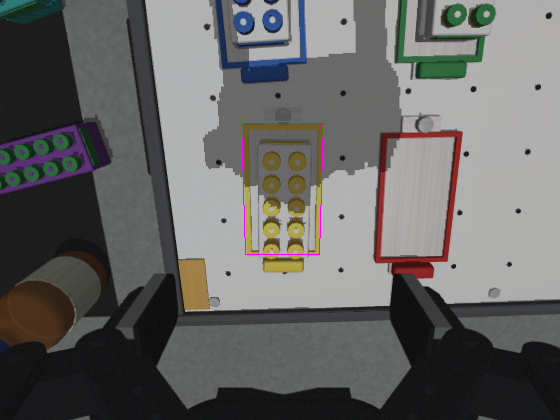

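carry_out:
  steps: [0,0,0,0,0,1.3,1,0,0,0,0,0,1.3,1,0,0,0,0,0,1.3,1,0,0,0,0,0,1.3,1,0,0,0,0,0,1.3,1,0,0,0,0,0,1.3,1,0,0,0,0,0,1.3,1,0,0,0,0,0,1.3,1,0,0,0,0,0,1.3,1,0,0,0,0,0,1.3,1,0,0,0,0,0,1.3,1,0,0,0,0,0,1.3,1,0,0,0,0,0,1.3,1,0,0,0,0,0,1.3,1,0,0,0,0,0,1.3,1,0,0,0,0,0,1.3,1,0,0,0,0,0,1.3,1,0,0,0,0,0,1.3,1,0,0,0,0,0,1.3,1,0,0,0,0,0,1.3,1]

```text
time_s: 27.37
eef_pos: [584.1, 182.2, 148.1]
ee_rot: [-0.001, 0.915, 0.404, -0.002]
force: [0.8, 0.5, 0.2]
grip_width: 1.001
```

carry_out:
  steps: [0,0,0,0,0,1.29,1,0,0,0,0,0,1.29,1,-2.74,2.3,-0.16,0,0,0,1,-2.74,2.3,-0.16,0,0,0,1,-2.74,2.3,-0.16,0,0,0,1,-2.74,2.3,-0.16,0,0,0,1,-2.74,2.3,-0.16,0,0,0,1,-2.74,2.3,-0.16,0,0,0,1,-2.74,2.3,-0.16,0,0,0,1,-1.45,3.23,0,0,0,0,1,-1.45,3.23,0,0,0,0,1,-1.45,3.23,0,0,0,0,1,-1.45,3.23,0,0,0,0,1,-1.45,3.23,0,0,0,0,1,-1.45,3.23,0,0,0,0,1,-1.45,3.23,0,0,0,0,1,0,0,0,0,0,0,1,0,0,0,0,0,0,1,0,0,0,0,0,0,1]

```text
time_s: 28.95
eef_pos: [567.3, -302.2, 159.8]
ee_rot: [-0.001, 0.953, 0.302, -0.001]
force: [0.6, 0.5, -0.2]
grip_width: 1.004
```

```bash
python3 look.py w21 566.7 -303.1 35.1; python3 -c "
from h import *
plan((566.7,-303.1,60,35.1),(566.7,-303.1,-16,None))"
```

```text
now [ 567.5 -301.8  160.4] phi 35.17 tilt 0.12 F [-0.5 -0.1  0.3] g 0.997 t 29.0 j6 16.0
  rot n=1 az=0.015
  move n=3 [-0.046  0.021  3.347]
  move n=2 [0.  0.  3.8]
```

View pics/w21o.png

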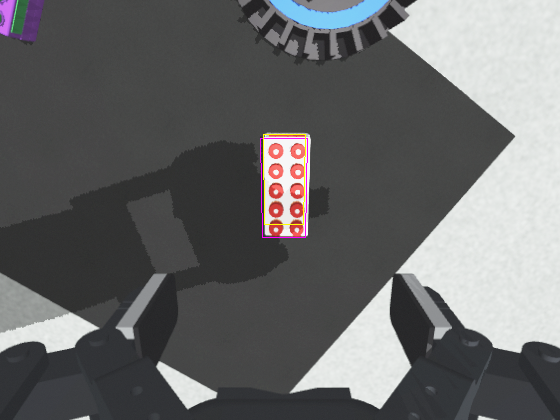

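carry_out:
  steps: [-0.1,0.18,2.5,0,0,0,1,0,0,3.5,0,0,0,1,0,0,3.5,0,0,0,1,0,0,3.0,0,0,0,1,0,0,2.5,0,0,0,1,0,0,1.5,0,0,0,1,0,0,1.1,0,0,0,1,0,0,0,0,0,0,1,0,0,0,0,0,0,0.3,0,0,0,0,0,0,0,0,0,0,0,0,0,-0.3,0,0,0,0,0,0,-0.5,0,0,0,0,0,0,-0.5,0,0,0,0,0,0,-0.5]

```text
time_s: 30.17
eef_pos: [568.5, -305.5, -13.3]
ee_rot: [0.001, 0.953, 0.302, 0.001]
force: [-0.5, 1.2, 7.2]
grip_width: 0.437
```

```bash
python3 look.py w22 566.7 -303.1 35.1; python3 -c "
from h import *
plan((566.7,-303.1,115,None),(530,-40,115,0.5),(594.1,290,115,None))"
```

```text
now [ 568.5 -305.5  -13.4] phi 35.12 tilt 0.12 F [-0.4  0.3  6.6] g 0.433 t 30.22 j6 16.0
  move n=4 [-3.000e-03 -7.500e-02 -3.209e+00]
  rot n=6 az=1.154
  move n=7 [-0.491 -3.763 -0.   ]
  move n=9 [ 0.744 -3.66  -0.   ]
```

View pics/w22o.png

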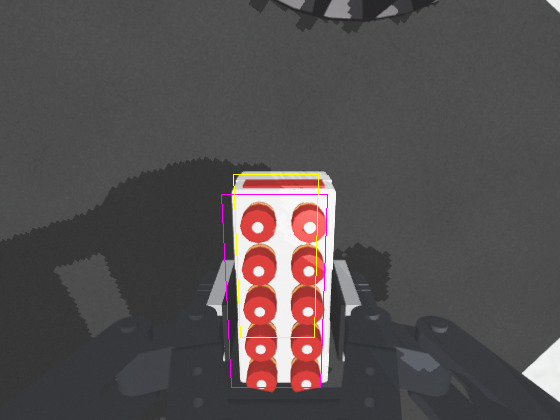

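carry_out:
  steps: [0,0,-0.5,0,0,0,-0.5,0,0,-1.5,0,0,0,-0.5,0,0,-3,0,0,0,-0.5,0,0,-3.5,0,0,0,-0.5,0,0,-3,0,0,0,-0.5,0,0,-1.4,0,0,0,-0.5,0,0,0,0,0,1.15,-0.5,0,0,0,0,0,1.15,-0.5,0,0,0,0,0,1.15,-0.5,0,0,0,0,0,1.15,-0.5,0,0,0,0,0,1.16,-0.5,0,0,0,0,0,1.16,-0.5]

```text
time_s: 31.22
eef_pos: [567.7, -305.0, 114.3]
ee_rot: [-0.0, 1.0, 0.002, -0.0]
force: [0.4, -0.3, -1.9]
grip_width: 0.431
```

carry_out:
  steps: [-0.25,-1.88,0,0,0,0,-0.5,-0.49,-3.76,0,0,0,0,-0.5,-0.49,-3.76,0,0,0,0,-0.5,-0.49,-3.76,0,0,0,0,-0.5,-0.49,-3.76,0,0,0,0,-0.5,-0.49,-3.76,0,0,0,0,-0.5,-0.49,-3.76,0,0,0,0,-0.5,0.5,-3.66,0,0,0,0,-0.5,0.74,-3.66,0,0,0,0,-0.5,0.74,-3.66,0,0,0,0,-0.5,0.74,-3.66,0,0,0,0,-0.5,0.74,-3.66,0,0,0,0,-0.5,0.74,-3.66,0,0,0,0,-0.5,0.74,-3.66,0,0,0,0,-0.5,0.74,-3.66,0,0,0,0,-0.5,0.74,-3.66,0,0,0,0,-0.5,0.24,-1.88,0,0,0,0,-0.5,0,0,0,0,0,0,-0.5,0,0,0,0,0,0,-0.5,0,0,0,0,0,0,-0.5]

```text
time_s: 32.88
eef_pos: [597.1, 287.0, 114.2]
ee_rot: [0.0, 1.0, 0.004, -0.0]
force: [-0.1, -0.6, -1.7]
grip_width: 0.436
```

```bash
python3 dk.py w23 594.1 290 0; python3 -c "
from h import *
plan((594.1,290,30,0))"
```

```text
now [597.2 286.6 114.4] phi 0.46 tilt 0.03 F [ 0.5 -0.3 -2.6] g 0.434 t 32.93 j6 105.0
  rot n=27 az=-1.330
  move n=2 [0.157 0.168 3.471]
  move n=1 [0.  0.  2.7]
now [597.2 286.6 114.4] phi 0.46 tilt 0.03 F [ 0.5 -0.3 -2.6] g 0.434 t 32.93 j6 105.0
  rot n=1 az=0.092
  move n=3 [-0.104 -0.112  2.814]
```

View pics/w23o.png

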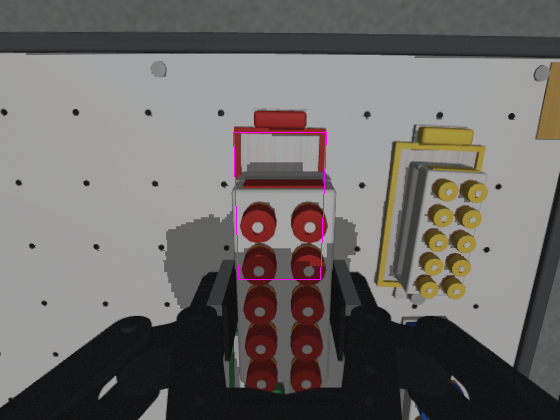

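carry_out:
  steps: [-0.1,-0.3,2.0,0,0,0,-0.5,0,0,2.7,0,0,0,-0.5,0,0,2.2,0,0,0,-0.5,0,0,1.1,0,0,0,-0.5,0,0,0.5,0,0,0,-0.5,0,0,0.2,0,0,0,-0.5,0,0,0.1,0,0,0,-0.5,0,0,0,0,0,0,-0.5]

```text
time_s: 33.6
eef_pos: [596.9, 290.8, 27.7]
ee_rot: [-0.0, 1.0, 0.004, 0.001]
force: [-0.9, -0.5, -1.4]
grip_width: 0.436
```

carry_out:
  steps: [0,0,0.1,0,0,0,-0.5,0,0,0.1,0,0,0,-0.5,0,0,0,0,0,0,-0.5]

```text
time_s: 33.85
eef_pos: [596.3, 290.9, 24.7]
ee_rot: [-0.0, 1.0, 0.005, 0.0]
force: [-0.2, -0.0, -1.6]
grip_width: 0.434
```

carry_out:
  steps: [0,0,0.1,0,0,0,-0.5,0,0,0,0,0,0,-0.5]

```text
time_s: 34.02
eef_pos: [596.1, 290.8, 23.3]
ee_rot: [0.0, 1.0, 0.005, -0.0]
force: [0.1, 0.6, -1.2]
grip_width: 0.433
```

carry_out:
  steps: [0,0,0.1,0,0,0,-0.5,0,0,0,0,0,0,-0.5,0,0,0,0,0,0,-0.5]

```text
time_s: 34.27
eef_pos: [596.1, 290.8, 22.3]
ee_rot: [0.0, 1.0, 0.005, -0.0]
force: [0.2, 0.0, -0.7]
grip_width: 0.435
```

carry_out:
  steps: [0,0,0.06,0,0,0,-0.5,0,0,0,0,0,0,-0.5]

```text
time_s: 34.43
eef_pos: [596.2, 290.8, 21.7]
ee_rot: [-0.0, 1.0, 0.005, -0.0]
force: [-0.4, 0.1, -1.0]
grip_width: 0.432
```

carry_out:
  steps: [0,0,0.06,0,0,0,-0.5,0,0,0,0,0,0,-0.5]

```text
time_s: 34.6
eef_pos: [596.2, 290.8, 21.7]
ee_rot: [0.0, 1.0, 0.005, 0.0]
force: [-1.6, -1.5, 2.9]
grip_width: 0.428
```

carry_out:
  steps: [0,0,0,0,0,0,-0.2,0,0,0,0,0,0,0.1,0,0,0,0,0,0,0.3,0,0,0,0,0,0,0.6,0,0,0,0,0,0,0.8,0,0,-1,0,0,0,0.8,0,0,-2,0,0,0,1,0,0,-3,0,0,0,1,0,0,-3.5,0,0,0,1,0,0,-3.5,0,0,0,1,0,0,-2,0,0,0,1,-3,0,0,0,0,0,1,-3,0,0,0,0,0,1,-3,0,0,0,0,0,1,0,0,0,0,0,0,1,0,0,0,0,0,0,1]

```text
time_s: 35.93
eef_pos: [505.5, 290.3, 172.5]
ee_rot: [-0.0, 1.0, 0.005, 0.001]
force: [0.6, 0.1, 0.5]
grip_width: 0.997
```

```bash
python3 dk.py w24 596 290 0; python3 - <<'E'
from h import *
im=cams.capture('side')[:,:,::-1]
cv2.imwrite('pics/s24.png',cv2.resize(im[110:220,130:310],None,fx=4.4,fy=4.4,interpolation=cv2.INTER_CUBIC))
cv2.imwrite('pics/s24f.png',im)
im=cams.capture('top')[:,:,::-1];cv2.imwrite('pics/t24.png',im)
E
```

```text
now [506.6 290.1 172.3] phi 0.54 tilt 0.11 F [ 0.3  0.6 -0.3] g 1.002 t 35.98 j6 108.0
  rot n=27 az=-1.329
  move n=5 [-1.788 -0.003  2.547]
  move n=1 [0.  0.  2.7]
```

View pics/w24o.png

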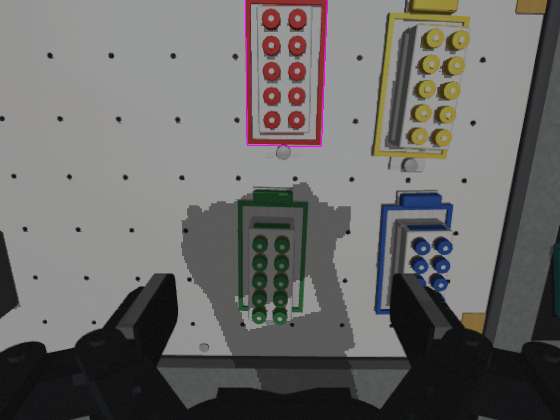

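View pics/s24.png

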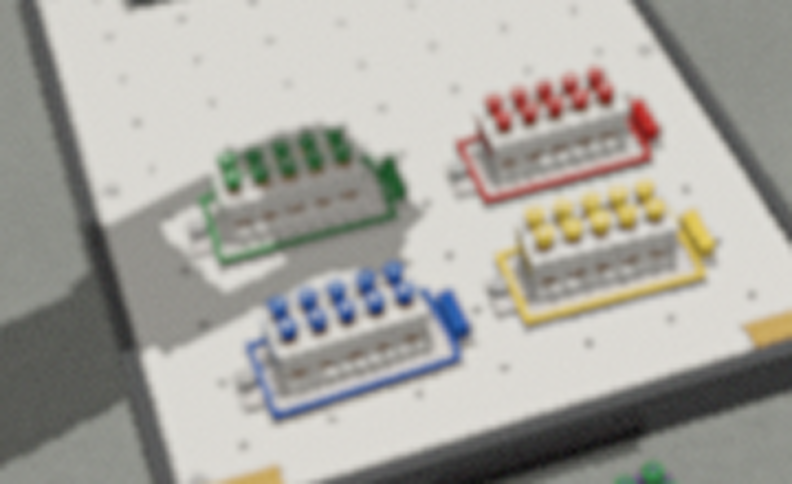

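View pics/t24.png

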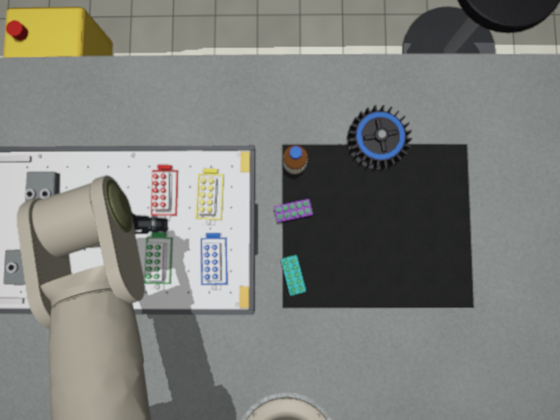

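```bash
python3 -c "
from rig import finish_job,readout
print(readout.sense()['time_s']);print(finish_job())"
```

```text
36.0833
the job is handed in; nothing more can be done
None
```

All four racks are in the docks of their own colour (green, blue, yellow, then red), released, and the job was handed in at 36 s of the 104 s allowed.

- **Placement:** The last wrist, side and top pictures show each rack upright inside its lip. At touchdown the undersides worked out to about 35 mm for all four, which is the seat height. I centred each rack to within about 2–3 mm by eye against the dock outlines, with 8 mm of room each way.
- **Bystanders:** The bottle, the carousel and the purple and turquoise look-alikes show at the same pixels in the top picture as before I started.
- **What disagreed:** The fingertips ended about 28 mm short of the stated TCP at grip opening. My first closing on the green rack therefore squeezed its caps at 40 N, with about 6 N of upward force at the wrist. I opened without lifting and the rack stayed where it was. I then gripped the side bands with the stated TCP at −13 to −17 mm, where the opening read about 37 mm, close to the rack's 38 mm width. I used the lower height for all four racks.
- **Set-down force:** The highest upward force I read on setting down was about 13 N, on blue. The other three were under 5 N.

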